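Set the length stop of a baguette cutting guide

ROBOT

A 6-joint arm with a two-finger parallel gripper is mounted at the origin on the work surface. World frame = base frame: x ahead of the robot, y to its left, z up, the work surface at z = 0. Lengths are in mm, angles in rad, forces in N, time in s.
With the tool pointing down it reaches from about 275 to 825 mm from the base axis. Payload 5.2 kg.
Tool frame: the origin (TCP) lies at the very end of the fingers, on their centre line; the grasp point (between the pads) lies 19 mm behind it; z points along the fingers, y is the line along which they close (so a half turn about z gives the same grasp; the last joint's range is limited). The gripper opens to 93 mm and grips with 3 to 60 N. Pads are 15 mm wide; open, the fingers measure 128 mm over their backs; the gripper's body (75 mm by 188 mm) begins 65 mm behind the grasp point.
Start: joints at [1.038, 0.259, 1.535, -0, 1.348, -0.203], TCP at [178.098, 520.371, 218.653] pointing down, gripper open.
Joint ranges: [-3.14, 3.14], [-0.91, 2.08], [0.19, 2.58], [-1.22, 4.36], [0.22, 2.71], [-3.12, 3.12]. Speed limits (rad/s): [2.57, 2.57, 3.14, 3.14, 3.14, 3.14].

INTERFACE

Orientations are given as [roll, pitch, yaw] about the fixed x, y, z axes, in that order (R = Rz(yaw) Ry(pitch) Rx(roll)).
In Python, from bench import robot gives the robot as it stands. The module is installed in compiled form; this text tells all that it offers. Calls block until the motion is done:
- robot.move_ptp(position, orientation): joint-space move of the TCP to a pose.
- robot.move_linear(position, ori=None, speed=150, f_stop=None): straight line of the TCP; ori=None keeps the orientation; speed is the mean speed in mm/s. With f_stop (N) it stops when the force on the tool has changed by that much, and returns True; else False.
- robot.move_j(angles): joint-space move.
- robot.move_gripper(opening): opening from 0.0 (shut) to 1.0 (fully open); the grip force is fixed at half the most; returns when the fingers have stopped.
- robot.sleep(seconds).
- robot.inverse_kinematics(position, orientation): joint angles nearest the present ones, or None.
- robot.get_image(name): name is "scene" or "side" or "wrist"; returns a dict with "img" (480x640x3 uint8, blue, green, red), "fovy" (degrees; the focal length in pixels is half the picture's height over the tangent of half this angle, whatever the lens; pixels are square), "cx", "cy" (the principal point, pixels), "eye" and "orientation" of the camera in the world. Camera axes: x right, y down, z forward; pixel columns grow to the right and rows downward; lengths in mm; the calibration is good to about 2 mm. A picture is of the moment at which its call begins. There is no depth.
A pose or a line that the arm cannot do raises robot.MotionError and nothing moves.
- robot.hand_in(): hands the job in; it is judged then, once.
Readings, each from a call of its own:
- robot.current_t(): time.
- robot.current_qpos(): joint angles.
- robot.current_joint_vel(): joint speeds.
- robot.current_joint_efforts(): joint torques, N m.
- robot.current_tcp_pos(): TCP position.
- robot.current_eef_rot(): TCP orientation.
- robot.current_contact_force(): force on the tool from outside, world axes, zero at the start.
- robot.current_ft_torque(): the same for the moment, N m.
- robot.current_gripper_width(): opening from 0.0 (shut) to 1.0 (fully open).
- robot.current_finger_force(): force on a finger pad.
Only numpy, scipy, OpenCV 4.12 (cv2) and the standard library are available. Lean on these libraries where they do the work, as an engineer would, in place of code of your own. Each camera call takes 0.05 s, during which the arm holds its last target. There are 200 camera calls.

TASK

Set the cutting guide for the child's sandwich: push the blue length stop along its rail until its spring pin drops into the notch beside the yellow peg, and leave it seated there. Only push the stop: never pull the pin up by its black knob, and leave the baguette, the crockery and everything else where it stands.

Things in the scene. Friction and masses are not known exactly. Their poses are not given: they have to be found in the camera images.
- guide: Wooden board, 420 x 240 x 18 mm, fixed. Origin: centre of its underside. x axis: along the rail, from the end where the stop starts to the knife-slot end (four aluminium posts, tops 78 mm above the worktop); z up. An aluminium rail, 20 mm wide, top 40 mm above the worktop, runs 60 mm from the board's middle on its -y side, away from the robot.
- notch_mid (a point): Middle of the middle one of three V-shaped notches in the rail's top, 40 mm above the worktop. The other two lie 60 mm either way along the guide's x axis. Each notch is 17 mm long and 6 mm deep.
- stop (a joint): Travel of the stop in m, 0 to 0.235, growing along the guide's +x; starts between 0 and 0.055. Notches at 0.09, 0.15, 0.21. Sliding takes about 2 N, pushing through or out of a notch about 8 to 10 N. Within about 6 mm of a notch's middle the spring draws the stop into it by itself. It cannot leave the rail.
- pin (a joint): Height of the spring pin in m: about 0.005 while it rides on the rail top, 0 when it has dropped home into a notch (its black knob, 22 mm wide, then sits down on the blue block and its red shank is hidden). Higher values mean that it is being pulled up: do not.
- stop_mid (a point): Centre of the top of the stop's blue block, 82 mm above the worktop. The block is 50 mm long along the rail, 50 mm wide, from 48 to 82 mm high (cheeks reach down beside the rail). The pin's knob stands on it, top 19 to 25 mm above this point. A white plate, 8 mm thick, top at 78 mm, reaches from its leading end 105 mm from the rail towards the robot. Seated: this point is over the notch's middle.
- stop_push (a point): Centre of the block's flat trailing end face (towards the guide's -x), 65 mm above the worktop: the place to push, along the guide's +x.
- peg_yellow: Yellow upright peg, 24 mm across, 30 mm tall, fixed on the board on the far side of the rail, 42 mm from the rail's middle line, straight across from its notch. Origin: centre of its foot, 18 mm above the worktop; its x axis is parallel to the rail. It may stand at any one of the three notches.
- peg_green: Green peg of the same size, at one of the other notches.
- peg_red: Red peg of the same size, at the remaining notch.
- baguette: Loose half baguette, 170 x 50 x 42 mm, lying along the board's robot-side edge. Origin: centre of its underside.
- baby_bottle: Loose feeding bottle with blue cap, 60 mm across, 160 mm tall, beyond the rail. Origin: centre of its foot.
- bowl: Loose yellow bowl, 130 mm across, 55 mm tall, beyond the rail. Origin: centre of its foot.
- jar: Loose amber glass jar, 76 mm across, 110 mm tall, beyond the rail. Origin: centre of its foot.
- mug: Loose white mug, 80 mm across, 90 mm tall, past the knife-slot end of the board. Origin: centre of its foot.
- wooden_sheep: Loose wooden toy sheep, about 105 x 50 x 117 mm, past the other end of the board, where the stop starts. Origin: midway between its feet.
- spoon: Loose wooden spoon lying past the knife-slot end of the board. Origin: near its middle, on the worktop.

How it is judged:
By the outcome, as a careful person would: the job done as asked, in the order asked, and still so for the second after the job is handed in, with the robot touching nothing.
It also fails if it takes over 40 s, if anything falls off the work surface, if the arm or the gripper's body presses on something with over 40 N, if the wrist force passes 120 N, or if a joint passes its speed limit or range.

## Working session

There is one attempt and no reset: what is moved stays moved. The work goes in short steps, each a Python script; the robot and the scene stay as the last script left them, time stands still between calls to the robot, and variables do not carry over. Pictures are saved under pics/ and viewed, at most 10 in all, crops included, and the job is handed in when it is done.

```bash
mkdir -p pics && cat > h.py <<'E'
import numpy as np, cv2, json
from bench import robot
def snap(name, fn):
    d=robot.get_image(name); cv2.imwrite(f'pics/{fn}.png',d['img'])
    c={k:(np.asarray(v).tolist()) for k,v in d.items() if k!='img'}
    json.dump(c,open(f'pics/{fn}.json','w')); return c
def Rm(o):
    o=np.asarray(o,float)
    if o.shape==(3,3): return o
    from scipy.spatial.transform import Rotation as R
    return R.from_euler('xyz',o).as_matrix()
def pix2z(fn,u,v,z):
    c=json.load(open(f'pics/{fn}.json')); f=240/np.tan(np.radians(c['fovy']/2))
    d=Rm(c['orientation'])@np.array([(u-c['cx'])/f,(v-c['cy'])/f,1]); e=np.array(c['eye'])
    return e+d*(z-e[2])/d[2]
def proj(fn,p):
    c=json.load(open(f'pics/{fn}.json')); f=240/np.tan(np.radians(c['fovy']/2))
    q=Rm(c['orientation']).T@(np.asarray(p,float)-c['eye']); return q[:2]/q[2]*f+[c['cx'],c['cy']]
E
python3 -c "
from h import *
for n in ['scene','side','wrist']: print(snap(n,n+'0'))
a,b=[cv2.imread(f'pics/{n}0.png') for n in ['side','wrist']]
cv2.imwrite('pics/sw.png',cv2.resize(np.vstack([a,b]),(0,0),fx=.62,fy=.62))
"
```

```text
{'fovy': 56.794996821982906, 'cx': 329.5782396287129, 'cy': 238.30288198868465, 'eye': [989.4392643074673, 466.4992573125945, 688.153103515887], 'orientation': [-2.3281218161892285, 0.020928986313524467, 2.3175194664757646]}
{'fovy': 49.957308643541005, 'cx': 314.5129264833927, 'cy': 228.55795839701054, 'eye': [-122.98243239503907, -585.9953915394896, 904.9841165752171], 'orientation': [-2.313405130307826, -0.021073591639633404, -0.7861601861989187]}
{'fovy': 59.97131178249831, 'cx': 319.2539788814589, 'cy': 231.5848000879592, 'eye': [114.23644567799765, 541.5720730142793, 384.5751653740508], 'orientation': [2.8956052590556105, 0.0007940160060764256, 1.2412739617641657]}
```

View pics/scene0.png

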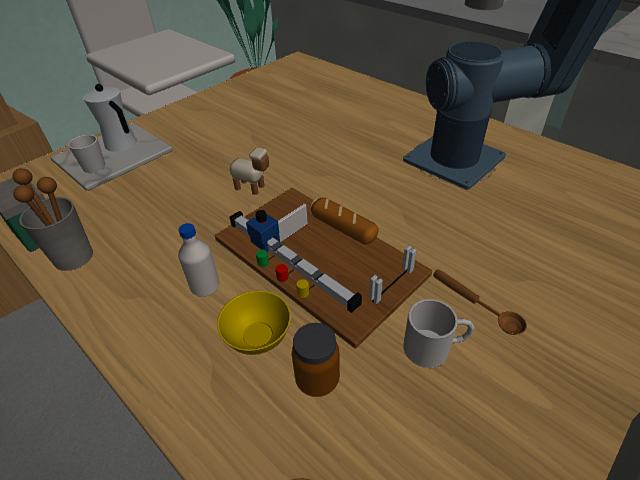

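View pics/sw.png

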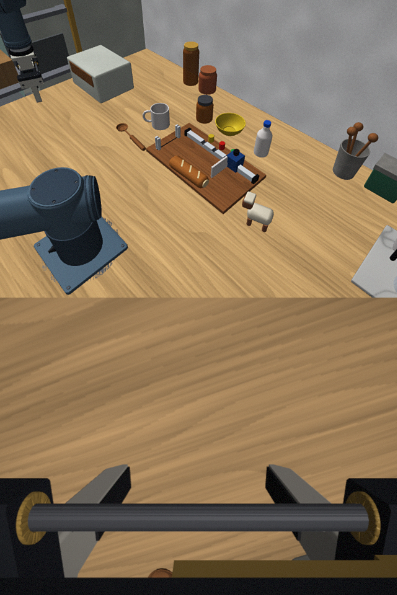

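The scene view shows the stop (262,230) at the far-left end of the rail. The pegs run green (262,258), red (282,272), yellow (303,288), so the target is the third notch (0.21). I'll zoom in for precise points.

```bash
python3 -c "
from h import *
a=cv2.imread('pics/scene0.png')[180:355,205:440]
cv2.imwrite('pics/crop.png',cv2.resize(a,(0,0),fx=3.4,fy=3.4,interpolation=cv2.INTER_CUBIC))
"
```

```text
(no output)
```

View pics/crop.png

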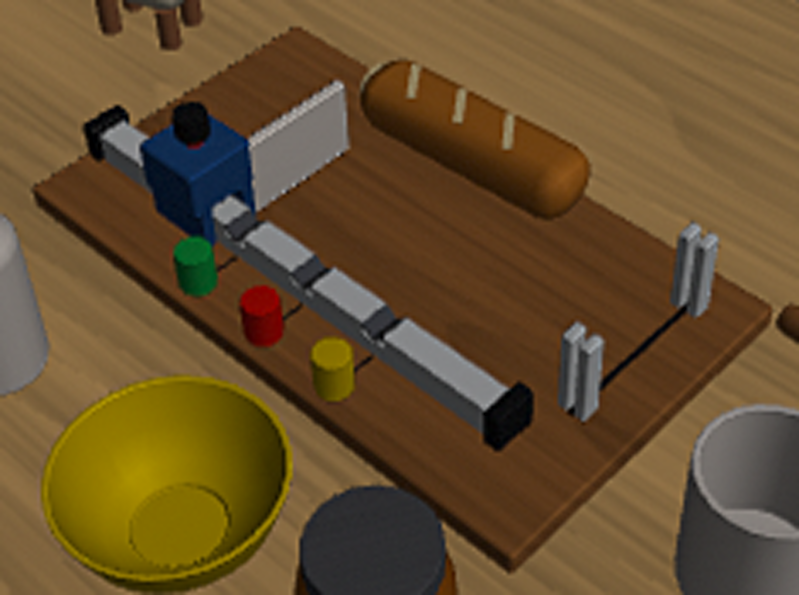

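```bash
cat > fit.py <<'E'
from h import *
from scipy.optimize import least_squares
U=lambda x,y:np.array([205+x/3.4,180+y/3.4])
B=[(36,188),(295,28),(770,308),(512,560)]
G=[(-210,-120,18),(-210,120,18),(210,120,18),(210,-120,18)]
pts=lambda p:[(*g[:2],18) for g in G]+[(p[3]+d,-102,48) for d in(-60,0,60)]+[(p[3]+d,-60,38) for d in(-60,0,60)]+[(p[4]+a,-60+b,82) for a,b in((-25,-25),(25,-25),(25,25))]
obs=np.array([U(*q) for q in B+[(195,248),(263,298),(333,350),(240,226),(311,271),(380,323),(143,153),(202,188),(250,150)]])
def W(p,g):
    c,s=np.cos(p[2]),np.sin(p[2]); return np.array([p[0]+c*g[0]-s*g[1],p[1]+s*g[0]+c*g[1],g[2]])
def res(p): return (np.array([proj('scene0',W(p,g)) for g in pts(p)])-obs).ravel()
A=[pix2z('scene0',*U(*b),18)[:2] for b in B]
d=A[3]-A[0]; m=np.mean(A,0)
r=least_squares(res,[*m,np.arctan2(d[1],d[0]),0,-110],loss='soft_l1'); p=r.x
E
cat >> fit.py <<'E'
if __name__=='__main__':
    print(A,p,np.degrees(p[2])); print(res(p).reshape(-1,2).round(1).tolist())
    print('travel',150+p[4]-p[3]); print('push',W(p,(p[4]-25,-60,65)),'target push',W(p,(p[3]+35,-60,65)), robot.current_t())
    print('sheep',pix2z('scene0',248,192,0),'bottle',pix2z('scene0',203,290,0),'bowl',pix2z('scene0',256,345,0),'jar',pix2z('scene0',317,385,0))
E
python3 fit.py
```

```text
[array([ 640.09936763, -222.58156098]), array([ 407.47546135, -220.21328523]), array([411.52207899, 194.11391662]), array([647.42813392, 192.92252149])] [525.48543536 -15.3891844    1.56070959  -1.30033611 -92.61889517] 89.42207246713693
[[-2.3, -0.1], [0.1, -1.4], [1.8, -0.7], [0.1, 0.2], [-1.4, 0.4], [-1.6, 0.3], [-1.0, 0.6], [1.3, -0.3], [0.1, 0.3], [0.9, -0.1], [0.5, -0.6], [-1.2, 0.2], [3.2, -0.9]]
travel 58.68144094596492
push [ 584.29601222 -133.60729024   65.        ] target push [585.82229704  17.70357113  65.        ] 0.15
sheep [ 476.69762603 -311.50448121    0.        ] bottle [ 746.70934066 -127.12297116    0.        ] bowl [758.9816517   52.40890332   0.        ] jar [741.10217288 188.35071449   0.        ]
```

```bash
python3 - <<'E'
from h import *
robot.move_gripper(0)
P=[585,-185,200]; q0=robot.current_qpos()
best=min(((np.abs(np.array(q)-q0).max(),y) for y in(0,np.pi) if (q:=robot.inverse_kinematics(P,[np.pi,0,y])) is not None))
y=best[1]; print(best)
robot.move_ptp(P,[np.pi,0,y])
robot.move_linear([585,-185,58],speed=150)
print(robot.current_t(),robot.current_contact_force())
print(robot.move_linear([585,-140,58],speed=40,f_stop=1.5),robot.current_tcp_pos(),robot.current_contact_force(),robot.current_t())
print(snap('scene','s1')); 
a=cv2.imread('pics/s1.png')[100:340,180:440]
cv2.imwrite('pics/c1.png',cv2.resize(a,(0,0),fx=2.4,fy=2.4))
E
```

```text
(np.float64(1.5260638641229904), 0)
5.5667 [-1.53606453 -0.5846501   0.12413519]
True [ 584.57379513 -159.00885031   57.56214488] [ 0.10091883 -0.10880027  0.01484598] 6.2583
{'fovy': 56.794996821982906, 'cx': 329.5782396287129, 'cy': 238.30288198868465, 'eye': [989.4392643074673, 466.4992573125945, 688.153103515887], 'orientation': [-2.3281218161892285, 0.020928986313524467, 2.3175194664757646]}
```

View pics/c1.png

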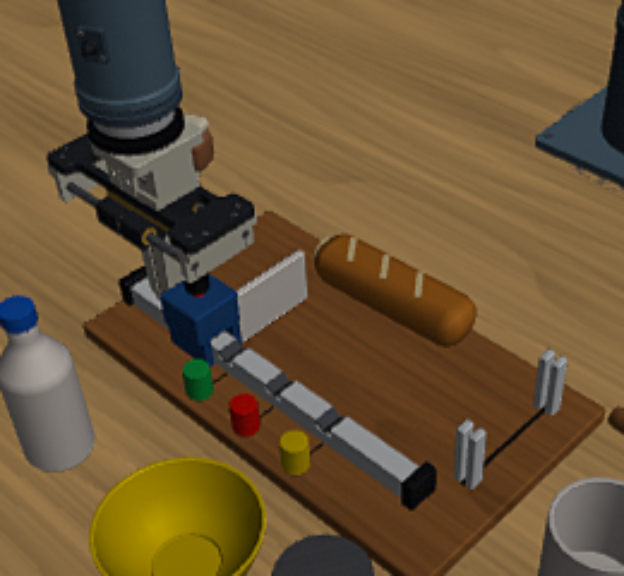

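```bash
python3 - <<'E'
from h import *
L=[]
for y in np.arange(-158,-104,2.):
    robot.move_linear([585,y,58],speed=20)
    L.append((round(float(robot.current_tcp_pos()[1]),1),round(float(robot.current_contact_force()[1]),1)))
print(L,robot.current_t())
E
```

```text
[(-157.9, -0.1), (-156.3, -2.5), (-154.2, -3.2), (-151.9, -3.5), (-149.7, -2.9), (-147.7, -2.4), (-145.7, -2.6), (-143.7, -2.3), (-141.7, -2.4), (-139.7, -2.4), (-137.7, -1.1), (-135.7, -2.1), (-133.8, -2.6), (-131.8, -2.9), (-129.8, -2.3), (-127.4, -1.2), (-125.1, 1.1), (-123.6, -0.3), (-121.9, 0.1), (-119.9, 0.7), (-118.7, -3.5), (-117.7, -7.5), (-116.3, -9.1), (-114.6, -10.0), (-112.3, -8.6), (-108.6, -3.7), (-105.8, -3.0)] 13.075
```

```bash
python3 - <<'E'
from h import *
robot.move_linear([585.5,-18,58],speed=30)
L=[]
for y in np.arange(-16,-1.5,1.5):
    robot.move_linear([585.5,y,58],speed=20)
    robot.sleep(.1)
    L.append((round(float(robot.current_tcp_pos()[1]),1),round(float(robot.current_contact_force()[1]),1)))
    if y>-8 and L[-1][1]>-.6: break
print(L,robot.current_t())
robot.move_linear([585.5,-30,58],speed=60)
robot.move_linear([585.5,-45,200],speed=150)
snap('scene','s2'); print(robot.current_t())
a=cv2.imread('pics/s2.png')[150:350,200:440]
cv2.imwrite('pics/c2.png',cv2.resize(a,(0,0),fx=3,fy=3,interpolation=cv2.INTER_CUBIC))
E
```

```text
[(-15.7, -2.1), (-14.3, -1.9), (-12.9, -2.6), (-11.3, -2.7), (-9.8, -2.4), (-8.3, -1.2), (-6.4, 0.1)] 18.6083
20.2917
```

View pics/c2.png

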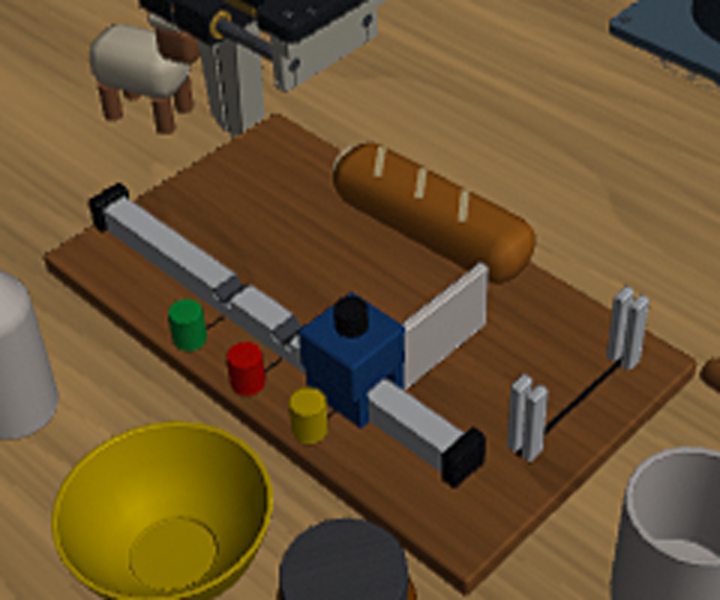

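```bash
python3 - <<'E'
from h import *
import fit
m=cv2.imread('pics/s2.png')
a=cv2.resize(m[240:300,290:350],(0,0),fx=8,fy=8,interpolation=cv2.INTER_CUBIC)
for g in [(fit.p[3]+60+i,-60+j,82) for i,j in((-25,-25),(25,-25),(25,25),(-25,25))]:
    u=proj('s2',fit.W(fit.p,g)); cv2.circle(a,tuple(int(v) for v in (u-[290,240]+.5)*8),4,(255,255,255),-1)
cv2.imwrite('pics/c3.png',a)
E
```

```text
(no output)
```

View pics/c3.png

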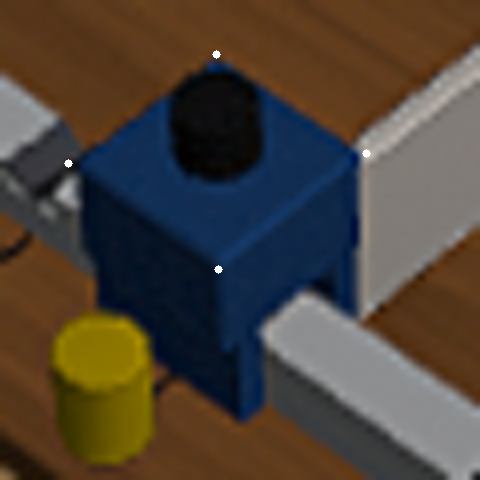

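The knob is down on the block with no red shank showing. The block's corners match the predicted seated position to within about 1 px, so the pin is in the notch beside the yellow peg.

```bash
python3 -c "
from bench import robot
print(robot.hand_in(),robot.current_t())"
```

```text
the job is handed in; nothing more can be done
the job is handed in; nothing more can be done
```

The blue stop is seated in the notch beside the yellow peg (the third notch, 0.21 m), with the pin down in the last picture and the arm clear of everything; the job is handed in, about 20 s on the robot's clock.

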